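# Wedge the stringing machine's hanging foot until it stands firm

## Robot

A 6-joint arm with a two-finger parallel gripper is mounted at the origin on the work surface. World frame = base frame: x ahead of the robot, y to its left, z up, the work surface at z = 0. Lengths are in m, angles in rad, forces in N, time in s.
With the tool pointing down it reaches from about 0.35 to 0.975 m from the base axis. Payload 4.9 kg.
Tool frame: the origin (TCP) lies on the centre line of the jaws, within the pads' length; the fingertips stand 11 mm ahead of it and the grasp point (between the pads) lies 8 mm behind it (manip.finger_overhang is the distance from the TCP to the fingertips, in m); y points along the fingers, z is the direction in which the jaws open and shut, and the axes are right-handed (so a half turn about y gives the same grasp; the last joint's range is limited). The gripper opens to 85 mm and grips with 20 to 120 N. Pads are 22 mm wide; open, the fingers measure 114 mm over their backs; the gripper's body (76 mm by 85 mm) begins 54 mm behind the grasp point. The pads swing forward as they close: fully open they stand 13 mm farther back than shut.
Start: joints at [-1.406, 0.053, 1.613, -0, 1.476, -0.119], TCP at [0.175, -0.6, 0.242] pointing down, gripper open.
Joint ranges: [-3.01, 3.01], [-1.01, 2.22], [0.06, 2.58], [-1.02, 4.17], [0.09, 2.62], [-3.14, 3.14]. Speed limits (rad/s): [2.57, 2.57, 3.14, 3.14, 3.14, 3.14].

## Interface

Orientations are given as a unit quaternion [w, x, y, z].
In Python, from plant import readout, cams, workorder, manip gives the robot as it stands.
- The arm moves only by the tool play_rows, never from a script. Its arguments are lists of equal length, an entry for each row: "slide": the shift along the tool's x, y, z in cm, a list of three; "yaw": the turn about the tool's y in degrees; "grip": the closure, from -1 (fully open) to 1 (shut), so that 0 is half open. In form: {"slide": [[x, y, z], ...], "yaw": [yaw, ...], "grip": [grip, ...]}. A call has 1 to 12 rows; each row shifts and turns the commanded pose from where the row before left it, along the tool's axes as they then stand; what a row does not reach is not made up. A row lasts 1/10 s, in which the tool goes at most 50 mm and 8.59 degrees, less where a joint would pass 70% of its speed; a pose out of reach is approached as far as the arm can. A call with a gripper value outside its range is refused whole. The fingers move at their own pace and stop on an object; the grip force is fixed at half the most. Time passes only in rows, so rows that do not move let the fingers close. It gives the time, the measured TCP pose, the force and the opening at its end, in the units of the state.
- readout.state(): the state, without advancing time (a new reading comes with each control period).
- cams.grab_frame(name): name is "side" or "top" or "wrist"; returns a dict with "image" (420x560x3 uint8, red, green, blue), "mtx" (3x3 intrinsics, pixels), "R" (3x3) and "t" (3): a world point X has camera coordinates R X + t; the wrist camera has in their place "mount" (4x4, takes a point from camera to tool coordinates, whose origin is the TCP and whose axes are the tool frame's). Camera axes: x right, y down, z forward; pixel columns grow to the right and rows downward; lengths in m; the calibration is good to about 2 mm. The wrist camera is an equidistant fisheye: a pixel r from the principal point sees the ray r / f radians off the axis. A picture is of the moment at which its call begins: read the wrist's pose just before it. There is no depth.
- workorder.job_done(): hands the job in, once; it reports no verdict.
The state is a dict: "time": time; "joint_pos": joint angles; "joint_vel": joint speeds; "joint_efforts": joint torques, N m; "tool_pos": TCP position; "tool_rot": TCP orientation; "contact_force": force on the tool from outside, world axes, zero at the start; "ft_torque": the same for the moment, N m; "gripper_width": opening from 0.0 (shut) to 1.0 (fully open).
Only numpy, scipy, OpenCV 4.12 (cv2) and the standard library are available. Lean on these libraries where they do the work, as an engineer would, in place of code of your own. Each camera call takes 0.05 s, during which the arm holds its last target.

## Task

The racket-stringing machine rocks on the bench because one of its four feet, at the far right corner as the robot sees it, hangs clear. Push the big plastic wedge under the middle of that foot, thin end first and square to the leg end, until it is jammed tight and carries load, but do not force it or jack the machine up, and let go of it. Then press down firmly with the fingers on that leg end to check that it no longer rocks, and leave the wedge jammed there and everything else on the bench undisturbed.

Things in the scene. Friction and masses are not known exactly. Their poses are not given: they have to be found in the camera images.
- machine: table-top racket stringing machine, 12 kg: black housing 430 x 150 mm along its x on two aluminium cross legs (bars 50 mm wide, 474 mm long along y), racket on top, handle to +y. Origin on the bench under the hanging foot; its centre is 165 mm from there along -x, 220 mm along +y. It stands loose on three rubber feet; 6 N down on the fourth corner rocks it down if no wedge is under it
- leg_end (a point): middle of the flat top of the leg end (50 mm wide) with the hanging foot, 46 mm above the bench. Axes: the machine's; -y points out of the leg end, the wedge goes in along +y. Leg end face 17 mm out. Below it hangs the foot, a rubber block 36 mm wide (x), its outer face 15 mm out; its underside is 7 to 14 mm above the bench, differing each time, not measured. Raised by 2 mm it is jacked up
- wedge: the big wedge: grey hard plastic, 100 g, 140 x 36 mm, flat underside, top sloping evenly from 26 mm high at the thick end (-x) to 3 mm at the thin end (+x). Origin: middle of its underside. Slides freely at 1 to 3 N; once it meets the foot the push rises steeply. A push of 12 to 20 N jams it tight (friction then keeps it there); over about 25 N is forcing it
- wedge_mid (a point): the centre of the big wedge, 7 mm above its underside and half-way along; axes as the wedge's (x to the thin end). 45 mm from here towards the thick end the wedge is 22 mm high
- thin_wedge: small thin grey wedge, 80 x 30 mm, 7 mm at its thick end: too thin for the gap, leave it. Origin: middle of its underside
- packer: flat grey packer plate 70 x 40 x 10 mm, leave it. Origin: middle of its underside
- reel: white string reel lying flat, 96 mm across, 28 mm high, between the machine's legs, leave it
- awl: awl with black handle, 150 mm long, lying, leave it
- starting_clamp: aluminium hand clamp for strings, about 110 x 30 x 22 mm, lying, leave it
- grommet_cup: white plastic cup, 70 mm across, 60 mm high, standing, leave it
- tape_roll: roll of paper tape lying flat, 84 mm across, 25 mm high, leave it
There are look-alikes about, which are no part of the job. What is shaped like the wedge but green is not meant.

How it is judged:
By the outcome, as a careful person would: the job done as asked, in the order asked, and still so for the second after the job is handed in, with the robot touching nothing.
It also fails if it takes over 64 s, if anything falls off the work surface, if the arm or the gripper's body presses on something with over 40 N, if the wrist force passes 120 N, or if a joint passes its speed limit or range.

## Working session

There is one attempt and no reset: what is moved stays moved. The work goes in short steps, Python scripts to look and compute and a tool call to move; the robot and the scene stay as the last step left them, time stands still between calls to the robot, and variables do not carry over. Pictures are saved under pics/ and viewed, and the job is handed in when it is done.

Besides the shell and the picture viewer there is one more tool, called after "Request:" by a JSON object that holds its "op" and its "data", one argument or row to a line. play_rows: Moves the arm, as the interface text tells. Its arguments: {"type":"object","properties":{"slide":{"type":"array","items":{"type":"array","items":{"type":"number"}}},"yaw":{"type":"array","items":{"type":"number"}},"grip":{"type":"array","items":{"type":"number"}}},"required":["slide","yaw","grip"]}

```bash
ls; mkdir -p pics; cat > h.py <<'E'
import numpy as np, cv2
from plant import readout, cams, workorder, manip
def save(n,f):
    cv2.imwrite(f'pics/{n}.png', cv2.cvtColor(f['image'],cv2.COLOR_RGB2BGR))
def ray(f,u,v,z):
    K=np.array(f['mtx']);R=np.array(f['R']);t=np.array(f['t'])
    d=R.T@np.linalg.inv(K)@np.array([u,v,1.]);c=-R.T@t
    return c+d*(z-c[2])/d[2]
def proj(f,X):
    p=np.array(f['mtx'])@(np.array(f['R'])@np.array(X)+np.array(f['t']));return p[:2]/p[2]
E
python3 - <<'E'
from h import *
import pickle
s=readout.state();print(s)
for n in('top','side','wrist'):
    f=cams.grab_frame(n);save(n+'0',f);pickle.dump(f,open(n+'0.pkl','wb'));print(n,{k:np.round(v,4).tolist() for k,v in f.items() if k!='image'})
E
```

```text
pics
{'time': 0.0, 'joint_pos': array([-1.40600593e+00,  5.33472415e-02,  1.61432739e+00,  3.55920720e-05,
        1.47601970e+00, -1.19004441e-01]), 'joint_vel': array([-0.00020849, -0.00043324,  0.00274304,  0.00091463, -0.00031528,
        0.00085629]), 'joint_efforts': array([ 3.36509904e-03, -3.93684912e+01, -3.70171773e+01,  7.26807116e-05,
        7.09993605e-03,  8.86109149e-06]), 'tool_pos': array([ 0.17490515, -0.59938315,  0.24104903]), 'tool_rot': array([ 0.09999452, -0.1000035 ,  0.70074289, -0.6992566 ]), 'contact_force': array([-0.52269881,  0.35326411, -0.10116078]), 'ft_torque': array([-0.00456941, -0.00975392,  0.01189822]), 'gripper_width': 0.9984648650392876}
top {'mtx': [[464.6572, 0.0, 288.418], [0.0, 464.6572, 201.6068], [0.0, 0.0, 1.0]], 'R': [[0.0051, -1.0, -0.0081], [-0.9883, -0.0038, -0.1524], [0.1524, 0.0088, -0.9883]], 't': [-0.0379, 0.5793, 1.0813]}
side {'mtx': [[475.6273, 0.0, 280.5701], [0.0, 475.6273, 212.2842], [0.0, 0.0, 1.0]], 'R': [[-0.8674, -0.4976, -0.0093], [-0.3264, 0.5829, -0.7441], [0.3757, -0.6424, -0.668]], 't': [0.4886, 0.2531, 1.1083]}
wrist {'mtx': [[325.1923, 0.0, 281.1952], [0.0, 325.1923, 211.5958], [0.0, 0.0, 1.0]], 'mount': [[-0.0, 0.9652, 0.2617, -0.0663], [-0.0006, -0.2617, 0.9652, -0.1313], [1.0, -0.0001, 0.0006, -0.0008], [0.0, 0.0, 0.0, 1.0]]}
```

View pics/top0.png

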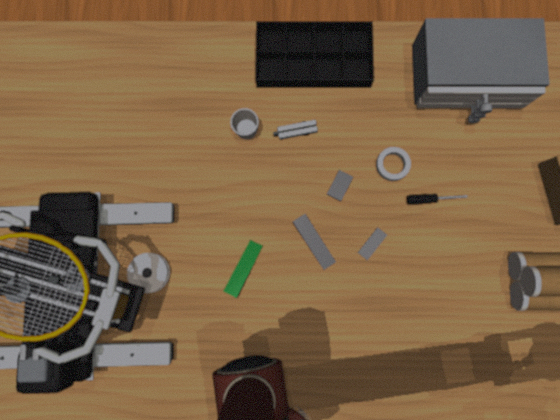

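View pics/side0.png

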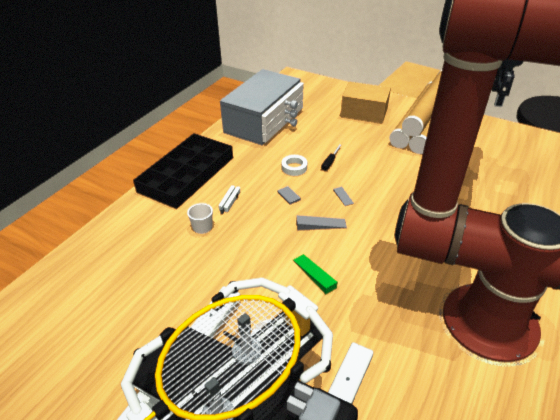

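View pics/wrist0.png

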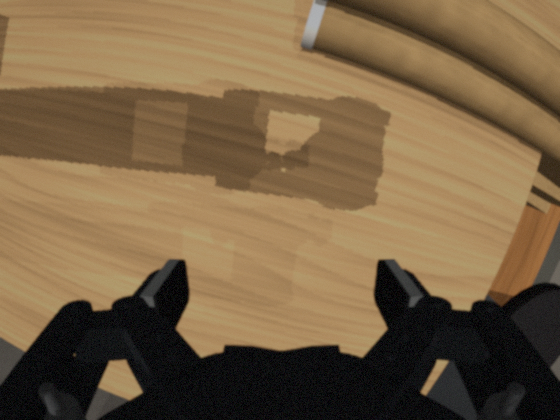

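```bash
python3 - <<'E'
from h import *
import pickle
f=pickle.load(open('top0.pkl','rb'));im=cv2.cvtColor(f['image'],cv2.COLOR_RGB2BGR)
cv2.imwrite('pics/z1.png',cv2.resize(im[190:290,270:400],None,fx=6,fy=6,interpolation=cv2.INTER_CUBIC))
cv2.imwrite('pics/z2.png',cv2.resize(im[180:380,60:200],None,fx=4,fy=4,interpolation=cv2.INTER_CUBIC)[:600])
g=pickle.load(open('side0.pkl','rb'));im=cv2.cvtColor(g['image'],cv2.COLOR_RGB2BGR)
cv2.imwrite('pics/z3.png',cv2.resize(im[180:260,260:390],None,fx=6,fy=6,interpolation=cv2.INTER_CUBIC))
print(ray(g,297,225,0),ray(g,345,222,0))
print(ray(f,299,218,.02),ray(f,330,265,0))
E
```

```text
[ 0.54700996 -0.06567002  0.        ] [ 4.32976525e-01 -1.43931109e-01  1.11022302e-16]
[ 0.5424695  -0.06140447  0.02      ] [ 0.42855932 -0.13827594  0.        ]
```

View pics/z1.png

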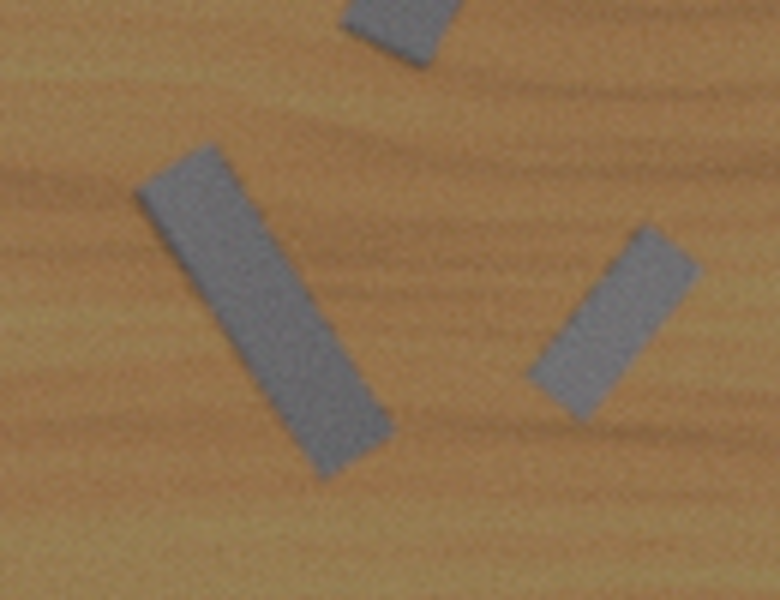

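View pics/z2.png

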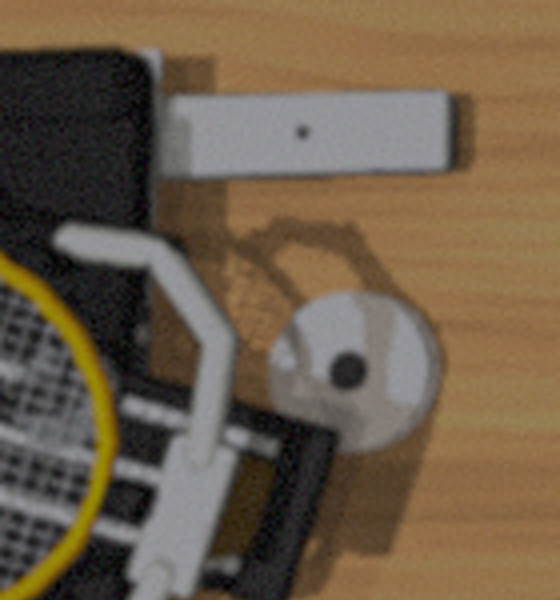

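View pics/z3.png

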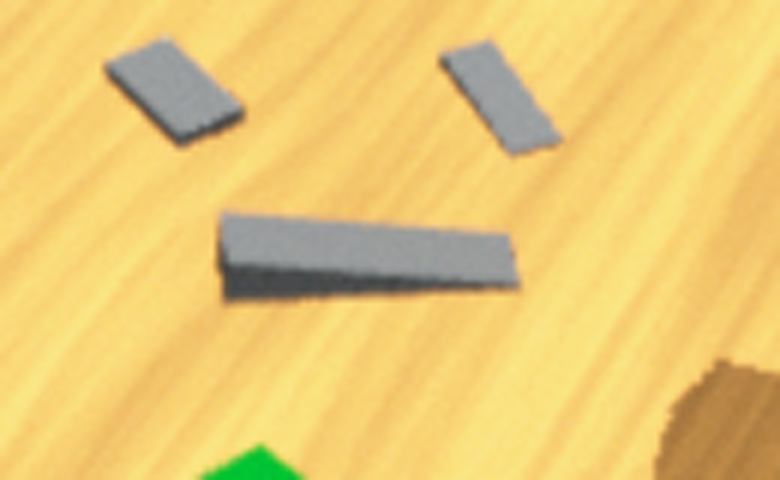

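```bash
python3 - <<'E'
from h import *
import pickle
from scipy.optimize import least_squares
f=pickle.load(open('top0.pkl','rb'));g=pickle.load(open('side0.pkl','rb'))
T=lambda p,o,k:np.array([o[0]+(p[0]+.5)/k-.5,o[1]+(p[1]+.5)/k-.5])
top=[T(p,(270,190),6) for p in [(135,190),(212,143),(397,430),(323,480)]]
sid=[T(p,(260,180),6) for p in [(225,262),(222,213),(513,235),(519,288)]]
# order: thick-left(u), thick right, thin right, thin left. local y: facing x(thin)
loc=np.array([[-.07,-.018,.026],[-.07,.018,.026],[.07,.018,.003],[.07,-.018,.003]])
def P(q):
    c,s=np.cos(q[2]),np.sin(q[2]);return loc@np.array([[c,s,0],[-s,c,0],[0,0,1]])+[q[0],q[1],0]
def r(q,w):
    o=[]
    for i,X in enumerate(P(q)):
        if w&1:o+=list(proj(f,X)-top[i])
        if w&2:o+=list(proj(g,X)-sid[i])
    return np.array(o)
for w in(1,2,3):
    s=least_squares(r,[.48,-.1,-2.5],args=(w,),x_scale=[.1,.1,1]);print(s.x,np.degrees(s.x[2]),np.round(s.fun,1))
a=[ray(f,*T(p,(60,180),4),.046) for p in [(449,91),(450,170),(190,96),(190,177.5)]];print(np.round(a,4))
E
```

```text
[ 0.48545846 -0.09856341 -2.55661827] -146.48343673458413 [ 0.2 -0.1 -0.4 -0.3 -0.   0.3  0.2  0. ]
[ 0.48734451 -0.09981462 -2.57882395] -147.75572871673697 [ 0.1  0.2 -0.3 -0.4 -0.3  0.2  0.5 -0. ]
[ 0.48612755 -0.09881145 -2.56261091] -146.82678992552158 [ 0.4 -0.5  0.4  0.8 -0.1 -0.6 -0.1  0.3 -0.   0.1 -0.2  0.3  0.1 -0.2
  0.8  0.1]
[[0.5762 0.247  0.046 ]
 [0.5281 0.2443 0.046 ]
 [0.5726 0.4042 0.046 ]
 [0.523  0.401  0.046 ]]
```

```bash
cat >> h.py <<'E'
from scipy.spatial.transform import Rotation as Ro
def tool(s=None):
    s=s or readout.state();q=s['tool_rot'];return Ro.from_quat([q[1],q[2],q[3],q[0]]).as_matrix(),s['tool_pos'],s
def st():
    R,p,s=tool();x=R[:,0];print('t %.2f'%s['time'],'p',np.round(p,4),'xyaw %.2f'%np.degrees(np.arctan2(x[1],x[0])),'F',np.round(s['contact_force'],1),'w %.3f'%s['gripper_width'],'q',np.round(s['joint_pos'],2),'ty',np.round(R[:,1],3))
def move(tgt,yaw=None):
    "cm in tool axes for world delta, before turn"
    R,p,s=tool();d=R.T@(np.array(tgt)-p)*100
    x=R[:,0];a=np.degrees(np.arctan2(x[1],x[0]))
    print('slide cm',np.round(d,2),'yaw(about tool y, down) to add', None if yaw is None else round((-(yaw-a)+180)%360-180,2))
E
python3 - <<'E'
from h import *
st();R,p,s=tool();print(R,dir(manip),getattr(manip,'finger_overhang',None))
a=np.radians(-146.83);g=np.array([.4861,-.0988])-.045*np.array([np.cos(a),np.sin(a)]);print(g)
move([g[0],g[1],.15],-146.83);move([g[0],g[1],.15],33.17)
E
```

```text
t 0.15 p [ 0.1749 -0.5995  0.2413] xyaw -163.74 F [-0.4 -0.2  0.1] w 0.999 q [-1.41  0.05  1.61  0.    1.48 -0.12] ty [-0.     0.002 -1.   ]
[[-9.60006434e-01 -2.54379946e-04  2.79977825e-01]
 [-2.79977871e-01  1.57368484e-03 -9.60005164e-01]
 [-1.96390797e-04 -9.99998729e-01 -1.58196833e-03]] ['IKError', '__class__', '__delattr__', '__dict__', '__dir__', '__doc__', '__eq__', '__format__', '__ge__', '__getattribute__', '__getstate__', '__gt__', '__hash__', '__init__', '__init_subclass__', '__le__', '__lt__', '__module__', '__ne__', '__new__', '__reduce__', '__reduce_ex__', '__repr__', '__setattr__', '__sizeof__', '__str__', '__subclasshook__', '__weakref__', 'finger_overhang'] 0.011
[ 0.52376729 -0.07417937]
slide cm [-48.2    9.21 -40.65] yaw(about tool y, down) to add -16.91
slide cm [-48.2    9.21 -40.65] yaw(about tool y, down) to add 163.09
```

Request:
{"op": "play_rows", "data": {
  "slide": [
    [-3.5,0.5,-3.0],
    [-3.5,0.5,-3.0],
    [-3.5,0.5,-3.0],
    [-3.5,0.5,-3.0],
    [-3.5,0.5,-3.0],
    [-3.5,0.5,-3.0],
    [-3.5,0.5,-3.0],
    [-3.5,0.5,-3.0],
    [-3.5,0.5,-3.0],
    [-3.5,0.5,-3.0],
    [-3.5,0.5,-3.0],
    [-3.5,0.5,-3.0]
  ],
  "yaw": [0,0,0,0,0,0,0,0,0,0,0,0],
  "grip": [-1,-1,-1,-1,-1,-1,-1,-1,-1,-1,-1,-1]
}}

```text
time: 1.35
tool_pos: [0.478, -0.1349, 0.182]
tool_rot: [-0.1, 0.1, -0.7, 0.7]
contact_force: [0.8, -0.9, 0.3]
gripper_width: 1.006
```

```bash
python3 - <<'E'
from h import *
st();move([.5238,-.0742,.15],-146.83)
E
```

```text
t 1.35 p [ 0.478  -0.1349  0.182 ] xyaw -163.74 F [ 0.8 -0.9  0.3] w 1.006 q [-0.43 -0.22  1.97 -0.    1.39  0.86] ty [ 0. -0. -1.]
slide cm [-6.1   3.2  -4.55] yaw(about tool y, down) to add -16.91
```

Request:
{"op": "play_rows", "data": {
  "slide": [
    [-3.0,1.6,-2.3],
    [-3.1,1.6,-2.25],
    [0,0,0],
    [0,0,0],
    [0,0,0],
    [0,0,0]
  ],
  "yaw": [0,0,-8.5,-8.4,0,0],
  "grip": [-0.2,-0.2,-0.2,-0.2,-0.2,-0.2]
}}

```text
time: 1.95
tool_pos: [0.5231, -0.076, 0.1501]
tool_rot: [0.201, -0.201, 0.678, -0.678]
contact_force: [-0.1, -0.4, 0.6]
gripper_width: 0.601
```

```bash
cat >> h.py <<'E'
def wproj(f,s,X):
    "world pts -> wrist fisheye pixel"
    R,p,_=tool(s);M=np.array(f['mount']);Rc=R@M[:3,:3];c=R@M[:3,3]+p
    v=(np.atleast_2d(X)-c)@Rc;rr=np.hypot(v[:,0],v[:,1]);th=np.arctan2(rr,v[:,2])
    K=np.array(f['mtx']);return np.c_[K[0,2]+K[0,0]*th*v[:,0]/rr,K[1,2]+K[1,1]*th*v[:,1]/rr]
def wray(f,s,u,v,z):
    R,p,_=tool(s);M=np.array(f['mount']);Rc=R@M[:3,:3];c=R@M[:3,3]+p;K=np.array(f['mtx'])
    a=np.array([(u-K[0,2])/K[0,0],(v-K[1,2])/K[1,1]]);th=np.hypot(*a)
    d=Rc@np.array([*(a/th*np.sin(th)),np.cos(th)]);return c+d*(z-c[2])/d[2]
def wgrab(n):
    import pickle
    s=readout.state();f=cams.grab_frame('wrist');save(n,f);pickle.dump((f,s),open(n+'.pkl','wb'));return f,s
E
python3 - <<'E'
from h import *
st();move([.5238,-.0742,.15],-146.83)
f,s=wgrab('w1')
q=[.4861,-.0988,np.radians(-146.83)]
loc=np.array([[-.07,-.018,.026],[-.07,.018,.026],[.07,.018,.003],[.07,-.018,.003]])
c,sn=np.cos(q[2]),np.sin(q[2]);X=loc@np.array([[c,sn,0],[-sn,c,0],[0,0,1]])+[q[0],q[1],0]
print(wproj(f,s,X))
E
```

```text
t 1.95 p [ 0.5231 -0.076   0.1501] xyaw -147.02 F [-0.1 -0.4  0.6] w 0.601 q [-0.29 -0.1   1.92  0.    1.32  0.71] ty [-0.  0. -1.]
slide cm [-0.16  0.01 -0.11] yaw(about tool y, down) to add -0.19
[[257.76456125 176.04061916]
 [303.0674163  175.88562113]
 [298.9441322  311.87762888]
 [263.09973864 311.97612636]]
```

View pics/w1.png

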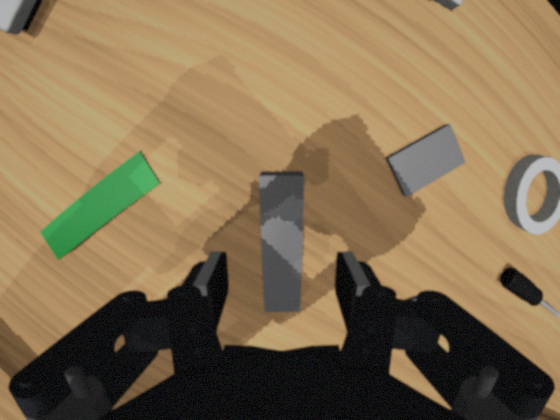

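Request:
{"op": "play_rows", "data": {
  "slide": [
    [0,0,0],
    [0,0,0],
    [0,0,0],
    [0,0,0],
    [0,0,0],
    [0,0,0],
    [0,0,0],
    [0,0,0],
    [0,0,0],
    [0,0,0],
    [0,0,0],
    [0,0,0]
  ],
  "yaw": [-8.5,-8.5,-8.5,-8.5,-8.5,-8.5,-8.5,-8.5,-8.5,-8.5,-8.5,-8.5],
  "grip": [-0.2,-0.2,-0.2,-0.2,-0.2,-0.2,-0.2,-0.2,-0.2,-0.2,-0.2,-0.2]
}}

```text
time: 3.2
tool_pos: [0.5231, -0.0764, 0.1505]
tool_rot: [0.654, -0.654, 0.268, -0.269]
contact_force: [1.4, -0.1, -0.2]
gripper_width: 0.596
```

Request:
{"op": "play_rows", "data": {
  "slide": [
    [0,0,0],
    [0,0,0],
    [0,0,0],
    [0,0,0],
    [0,0,0],
    [0,0,0],
    [0,0,0],
    [0,0,0],
    [0,0,0],
    [0,0,0],
    [0,0,0]
  ],
  "yaw": [-8.5,-8.5,-8.5,-8.5,-8.5,-8.5,-8.5,-8.5,-8.5,-1.5,0],
  "grip": [-0.2,-0.2,-0.2,-0.2,-0.2,-0.2,-0.2,-0.2,-0.2,-0.2,-0.2]
}}

```text
time: 4.3
tool_pos: [0.5232, -0.0763, 0.1505]
tool_rot: [-0.678, 0.678, 0.201, -0.2]
contact_force: [-0.3, -0.1, -0.9]
gripper_width: 0.596
```

```bash
python3 - <<'E'
from h import *
st();move([.5243,-.0750,.06],33.0)
f,s=wgrab('w2')
q=[.4861,-.0988,np.radians(-146.83)]
loc=np.array([[-.07,-.018,.026],[-.07,.018,.026],[.07,.018,.003],[.07,-.018,.003]])
c,sn=np.cos(q[2]),np.sin(q[2]);X=loc@np.array([[c,sn,0],[-sn,c,0],[0,0,1]])+[q[0],q[1],0]
print(wproj(f,s,X))
E
```

```text
t 4.30 p [ 0.5232 -0.0763  0.1505] xyaw 32.94 F [-0.3 -0.1 -0.9] w 0.596 q [-0.29 -0.1   1.92  0.    1.32 -2.43] ty [ 0. -0. -1.]
slide cm [0.16 9.05 0.05] yaw(about tool y, down) to add -0.06
[[303.88296024 238.05961082]
 [260.84379722 238.21514983]
 [260.38810089  70.68664476]
 [303.06099827  70.54104157]]
```

View pics/w2.png

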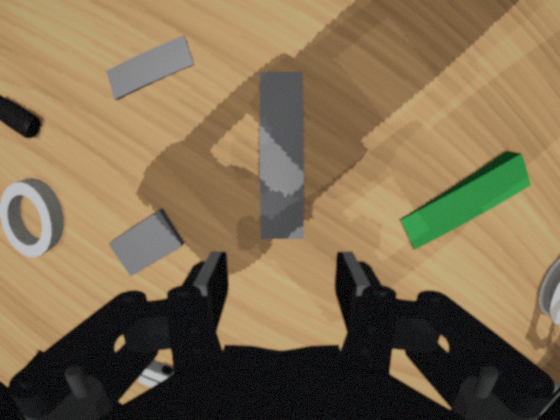

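Request:
{"op": "play_rows", "data": {
  "slide": [
    [0.15,2,0.1],
    [0,3,0],
    [0,3,0],
    [0,2.5,0],
    [0,1.5,0],
    [0,0,0],
    [0,0.3,0],
    [0,0,0]
  ],
  "yaw": [0,0,0,0,0,0,0,0],
  "grip": [-0.2,-0.2,-0.2,-0.2,-0.2,-0.2,-0.2,-0.2]
}}

```text
time: 5.15
tool_pos: [0.525, -0.0747, 0.0286]
tool_rot: [-0.677, 0.678, 0.202, -0.201]
contact_force: [0.1, 0.2, 0.5]
gripper_width: 0.603
```

```bash
python3 - <<'E'
from h import *
st();move([.5238,-.0745,.014],33.17)
wgrab('w3');save('s3',cams.grab_frame('side'))
E
```

```text
t 5.15 p [ 0.525  -0.0747  0.0286] xyaw 33.13 F [0.1 0.2 0.5] w 0.603 q [-0.28  0.06  1.99  0.    1.09 -2.43] ty [ 0.002 -0.001 -1.   ]
slide cm [-0.09  1.46  0.08] yaw(about tool y, down) to add -0.04
```

View pics/w3.png

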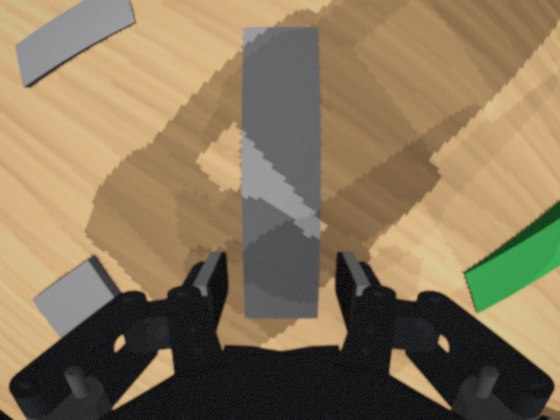

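View pics/s3.png

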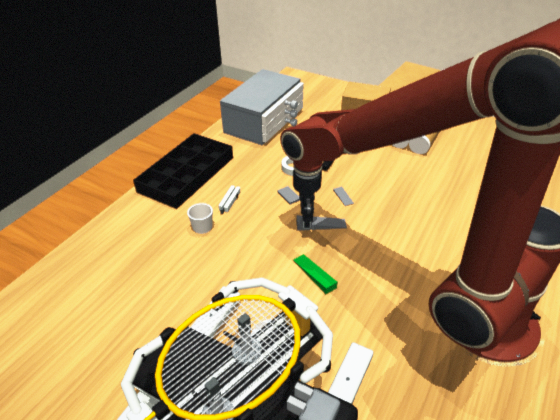

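Request:
{"op": "play_rows", "data": {
  "slide": [
    [0,0.8,0.1],
    [0,0.5,0],
    [0,0,0],
    [0,0,0],
    [0,0,0],
    [0,0,0],
    [0,0,0],
    [0,0,0]
  ],
  "yaw": [0,0,0,0,0,0,0,0],
  "grip": [-0.2,-0.2,-0.2,0.4,1,1,1,1]
}}

```text
time: 6.05
tool_pos: [0.5235, -0.0735, 0.0144]
tool_rot: [-0.678, 0.678, 0.202, -0.202]
contact_force: [-0.7, 0.3, 0.6]
gripper_width: 0.405
```

```bash
python3 - <<'E'
from h import *
st()
E
```

```text
t 6.05 p [ 0.5235 -0.0735  0.0144] xyaw 33.16 F [-0.7  0.3  0.6] w 0.405 q [-0.28  0.09  1.99  0.    1.06 -2.43] ty [ 0. -0. -1.]
```

Request:
{"op": "play_rows", "data": {
  "slide": [
    [0,-1,0],
    [0,-2.5,0],
    [0,-2.5,0],
    [3,0,3.2],
    [3,0,3.2],
    [3,0,3.2],
    [2.9,0,3.3],
    [0,0,0],
    [0,0,0],
    [0,0,0],
    [0,0,0],
    [0,0,0]
  ],
  "yaw": [0,0,0,0,0,0,0,8.5,8.5,8.5,8.5,8.5],
  "grip": [1,1,1,1,1,1,1,1,1,1,1,1]
}}

```text
time: 7.25
tool_pos: [0.5524, 0.0997, 0.0749]
tool_rot: [0.705, -0.705, 0.06, -0.06]
contact_force: [-0.8, 0.4, -0.8]
gripper_width: 0.407
```

Request:
{"op": "play_rows", "data": {
  "slide": [
    [0,0,0],
    [0,0,0],
    [0,0,0],
    [0,0,0],
    [0,0,0],
    [0,0,0],
    [0,0,0],
    [0,0,0],
    [0,0,0],
    [0,0,0],
    [0,0,0]
  ],
  "yaw": [8.5,8.5,8.5,8.5,8.5,8.5,8.5,8.5,8.5,2.6,0],
  "grip": [1,1,1,1,1,1,1,1,1,1,1]
}}

```text
time: 8.35
tool_pos: [0.5524, 0.0996, 0.0748]
tool_rot: [0.507, -0.507, 0.493, -0.493]
contact_force: [-0.8, 0.7, -0.4]
gripper_width: 0.401
```

```bash
python3 - <<'E'
from h import *
import pickle
st();move([.5515,.1,.074],-88.4)
f,s=wgrab('w4');t=cams.grab_frame('top');save('t4',t);pickle.dump(t,open('t4.pkl','wb'))
im=cv2.cvtColor(t['image'],cv2.COLOR_RGB2BGR)
cv2.imwrite('pics/t4z.png',cv2.resize(im[180:330,80:280],None,fx=4,fy=4,interpolation=cv2.INTER_CUBIC))
E
```

```text
t 8.35 p [0.5524 0.0996 0.0748] xyaw -88.43 F [-0.8  0.7 -0.4] w 0.401 q [0.05 0.07 1.89 0.   1.18 0.02] ty [ 0.  0. -1.]
slide cm [-0.05  0.08 -0.09] yaw(about tool y, down) to add -0.03
```

View pics/w4.png

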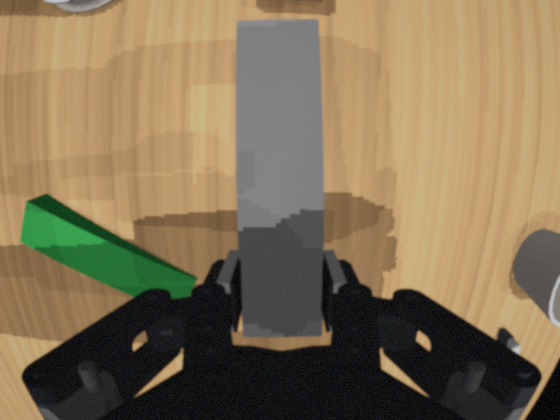

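View pics/t4z.png

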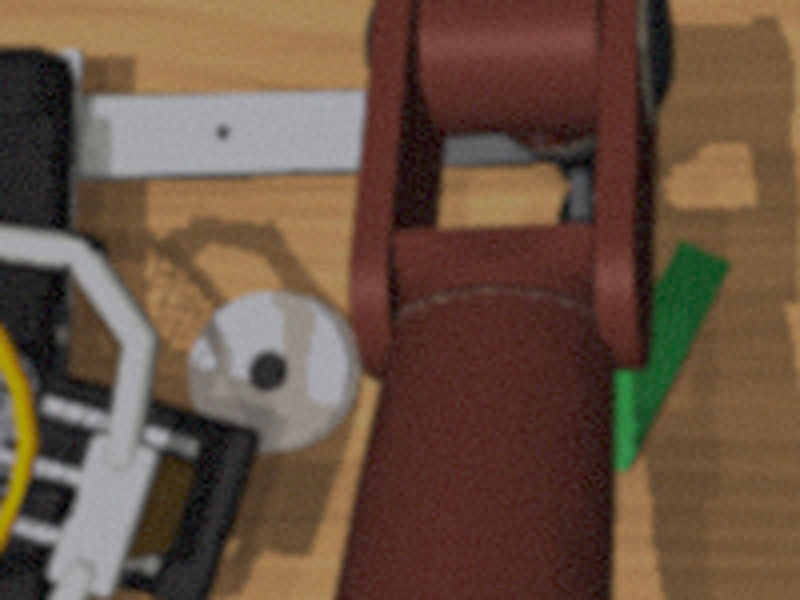

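Request:
{"op": "play_rows", "data": {
  "slide": [
    [0,-4,0],
    [0,-4,0],
    [0,-4,0],
    [0,0,0],
    [0,0,0],
    [0,0,0]
  ],
  "yaw": [0,0,0,0,0,0],
  "grip": [1,1,1,1,1,1]
}}

```text
time: 9.05
tool_pos: [0.5514, 0.0995, 0.1925]
tool_rot: [-0.506, 0.508, -0.494, 0.492]
contact_force: [-0.1, 0.7, -1.0]
gripper_width: 0.404
```

```bash
python3 - <<'E'
from h import *
st();f,s=wgrab('w5')
im=cv2.cvtColor(f['image'],cv2.COLOR_RGB2BGR)
cv2.imwrite('pics/w5z.png',cv2.resize(im[0:150,180:380],None,fx=4,fy=4,interpolation=cv2.INTER_CUBIC))
E
```

```text
t 9.05 p [0.5514 0.0995 0.1925] xyaw -88.42 F [-0.1  0.7 -1. ] w 0.404 q [ 0.05 -0.06  1.81  0.    1.4   0.02] ty [-0.003 -0.    -1.   ]
```

View pics/w5z.png

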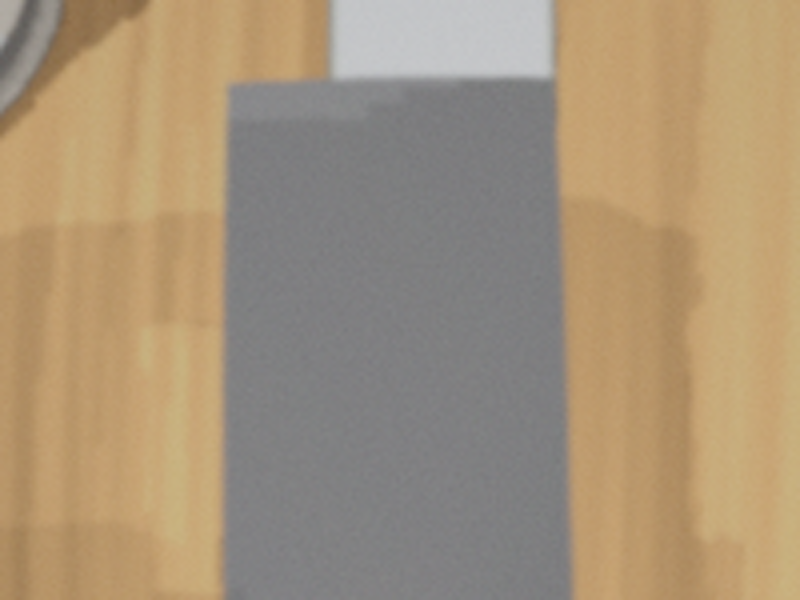

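```bash
python3 - <<'E'
from h import *
import pickle
f,s=pickle.load(open('w5.pkl','rb'))
U=lambda x,y:(180+(x+.5)/4-.5,(y+.5)/4-.5)
for p in [(330,10),(330,75),(551,10),(553,75)]: print('leg',np.round(wray(f,s,*U(*p),.046),4))
for p in [(229,83),(555,78)]: print('tip',np.round(wray(f,s,*U(*p),.181),4))
h=.178+.003+23e-3*75/140-.0
E
```

```text
leg [0.5297 0.2767 0.046 ]
leg [0.5303 0.261  0.046 ]
leg [0.5772 0.2786 0.046 ]
leg [0.5778 0.2628 0.046 ]
tip [0.5287 0.2142 0.181 ]
tip [0.5644 0.2156 0.181 ]
```

```bash
python3 - <<'E'
from h import *
import pickle
f=pickle.load(open('top0.pkl','rb'));im=f['image'].astype(float)
# whiteness: blue channel
b=im[:,:,2]
def edge(prof,lo,rev=False):
    i=np.argmax(np.abs(np.diff(prof)));
    mx=np.median(prof);return i
ends=[]
for (v0,v1) in((208,218),(348,360)):
    us=[]
    for v in range(v0,v1):
        pr=b[v,150:190];hi=np.median(pr[:15]);lo=pr.min();m=(hi+lo)/2
        i=np.where(pr>m)[0].max();us.append(150+i+(pr[i]-m)/(pr[i]-pr[i+1]))
    v=(v0+v1-1)/2;X=ray(f,np.median(us),v,.046);print('end',np.median(us),v,np.round(X,4));ends.append(X)
d=ends[0]-ends[1];print('yaw from ends',np.degrees(np.arctan2(d[1],d[0])))
for (a,c,n) in((195,232,'far'),(335,375,'near')):
    T=[];B=[]
    for u in range(112,168):
        pr=b[a:c,u];k=len(pr)//2;hi=np.median(pr[k-5:k+5]);
        lo1=pr[:6].mean();lo2=pr[-6:].mean()
        m=(hi+lo1)/2;i=np.where(pr[:k]<m)[0].max();T.append(ray(f,u,a+i+(m-pr[i])/(pr[i+1]-pr[i]),.046))
        m=(hi+lo2)/2;i=k+np.where(pr[k:]<m)[0].min();B.append(ray(f,u,a+i-1+(pr[i-1]-m)/(pr[i-1]-pr[i]),.046))
    for E in(T,B):
        E=np.array(E);p=np.polyfit(E[:,1],E[:,0],1);r=E[:,0]-np.polyval(p,E[:,1]);k=abs(r)<.002;p=np.polyfit(E[k,1],E[k,0],1);print(n,'angle',np.degrees(np.arctan(-p[0])),'x at .2457',np.polyval(p,.2457),k.sum())
E
```

```text
end 171.59615384615387 212.5 [0.5515 0.2466 0.046 ]
end 169.72086720867208 353.5 [0.2236 0.2367 0.046 ]
yaw from ends 1.7322180981895468
far angle 1.6573394569054283 x at .2457 0.577127308691923 53
far angle 1.8625375249802147 x at .2457 0.5291735020816333 41
near angle 1.7173793897089664 x at .2457 0.24747256184995647 21
near angle 1.8516382235688016 x at .2457 0.19939311680454685 53
```

Request:
{"op": "play_rows", "data": {
  "slide": [
    [0,2,0.3],
    [0,4,0.4],
    [0,4,0],
    [0,4,0],
    [0,2,0],
    [0,1,0],
    [0,0,0],
    [0,0,0]
  ],
  "yaw": [0,0,0,0,0,0,0,0],
  "grip": [1,1,1,1,1,1,1,1]
}}

```text
time: 9.9
tool_pos: [0.56, 0.0998, 0.0249]
tool_rot: [0.507, -0.507, 0.493, -0.493]
contact_force: [0.5, -0.5, -1.0]
gripper_width: 0.404
```

```bash
python3 - <<'E'
from h import *
st();f,s=wgrab('w6')
im=cv2.cvtColor(f['image'],cv2.COLOR_RGB2BGR)
cv2.imwrite('pics/w6z.png',cv2.resize(im[0:150,180:380],None,fx=4,fy=4,interpolation=cv2.INTER_CUBIC))
E
```

```text
t 9.90 p [0.56   0.0998 0.0249] xyaw -88.44 F [ 0.5 -0.5 -1. ] w 0.404 q [0.05 0.16 1.89 0.   1.09 0.02] ty [ 0.001  0.    -1.   ]
```

View pics/w6z.png

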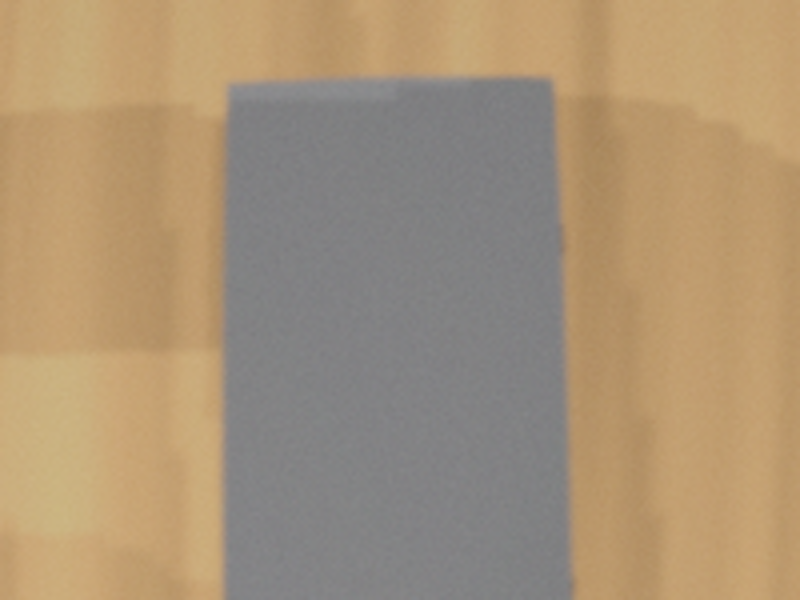

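Request:
{"op": "play_rows", "data": {
  "slide": [
    [0,0.6,-0.15],
    [0,0.3,0],
    [0,0,0],
    [0,0.1,0],
    [0,0,0]
  ],
  "yaw": [-0.2,0,0,0,0],
  "grip": [1,1,1,1,1]
}}

```text
time: 10.45
tool_pos: [0.5581, 0.0997, 0.0145]
tool_rot: [0.508, -0.508, 0.492, -0.492]
contact_force: [-0.3, 0.3, 0.1]
gripper_width: 0.407
```

```bash
python3 - <<'E'
from h import *
st()
E
```

```text
t 10.45 p [0.5581 0.0997 0.0145] xyaw -88.24 F [-0.3  0.3  0.1] w 0.407 q [0.05 0.17 1.9  0.   1.07 0.01] ty [ 0.  0. -1.]
```

Request:
{"op": "play_rows", "data": {
  "slide": [
    [0,0.1,0],
    [0,0,0],
    [0,0,0]
  ],
  "yaw": [0,0,0],
  "grip": [1,1,1]
}}

```text
time: 10.75
tool_pos: [0.5582, 0.0997, 0.0144]
tool_rot: [-0.508, 0.508, -0.492, 0.492]
contact_force: [-2.7, -0.2, 5.0]
gripper_width: 0.407
```

Request:
{"op": "play_rows", "data": {
  "slide": [
    [-1,0,0],
    [-1,0,0],
    [-0.5,0,0],
    [0,0,0],
    [0,0,0]
  ],
  "yaw": [0,0,0,0,0],
  "grip": [1,1,1,1,1]
}}

```text
time: 11.25
tool_pos: [0.5582, 0.126, 0.0144]
tool_rot: [0.509, -0.507, 0.492, -0.492]
contact_force: [0.4, -0.4, 5.8]
gripper_width: 0.405
```

```bash
python3 - <<'E'
from h import *
st();f,s=wgrab('w7')
im=cv2.cvtColor(f['image'],cv2.COLOR_RGB2BGR)
cv2.imwrite('pics/w7z.png',cv2.resize(im[0:150,180:380],None,fx=4,fy=4,interpolation=cv2.INTER_CUBIC))
t=cams.grab_frame('top');im=cv2.cvtColor(t['image'],cv2.COLOR_RGB2BGR)
cv2.imwrite('pics/t7z.png',cv2.resize(im[180:330,80:280],None,fx=4,fy=4,interpolation=cv2.INTER_CUBIC))
t=cams.grab_frame('side');im=cv2.cvtColor(t['image'],cv2.COLOR_RGB2BGR);cv2.imwrite('pics/s7.png',im)
print(proj(t,[.555,.23,.01]))
E
```

```text
t 11.25 p [0.5582 0.126  0.0144] xyaw -88.19 F [ 0.4 -0.4  5.8] w 0.405 q [0.09 0.18 1.89 0.   1.07 0.06] ty [ 0.002  0.001 -1.   ]
[236.6649963  293.52752716]
```

View pics/w7z.png

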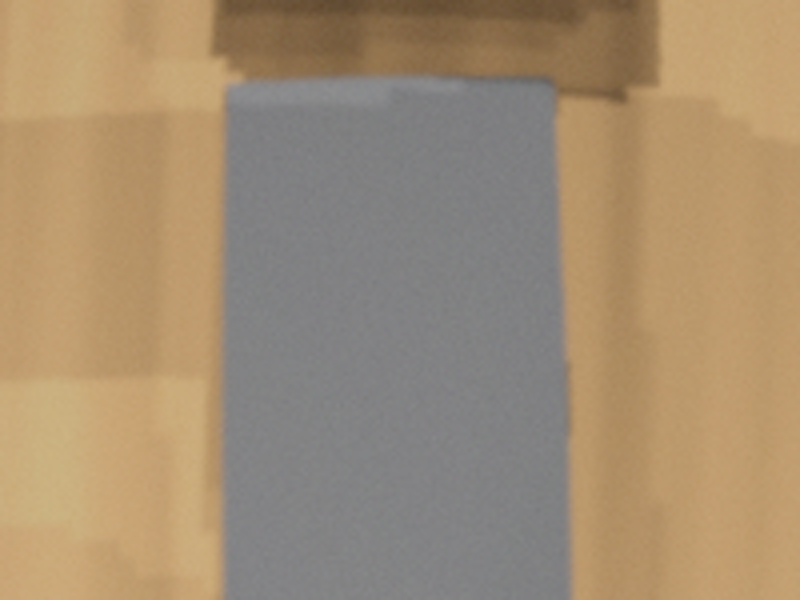

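View pics/s7.png

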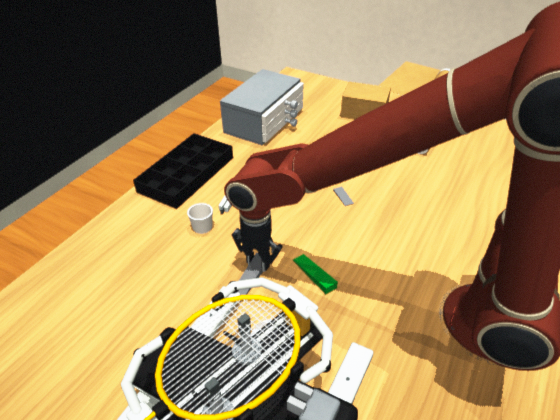

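Request:
{"op": "play_rows", "data": {
  "slide": [
    [-1,0,0],
    [-1,0,0],
    [0,0,0],
    [0,0,0]
  ],
  "yaw": [0,0,0,0],
  "grip": [1,1,1,1]
}}

```text
time: 11.8
tool_pos: [0.5575, 0.1464, 0.0144]
tool_rot: [0.509, -0.507, 0.492, -0.492]
contact_force: [0.5, 1.2, 5.1]
gripper_width: 0.408
```

```bash
python3 - <<'E'
from h import *
st();f,s=wgrab('w8')
im=cv2.cvtColor(f['image'],cv2.COLOR_RGB2BGR)
cv2.imwrite('pics/w8z.png',cv2.resize(im[0:150,180:380],None,fx=4,fy=4,interpolation=cv2.INTER_CUBIC))
E
```

```text
t 11.80 p [0.5575 0.1464 0.0144] xyaw -88.21 F [0.5 1.2 5.1] w 0.408 q [0.13 0.19 1.88 0.   1.07 0.09] ty [ 0.002  0.002 -1.   ]
```

View pics/w8z.png

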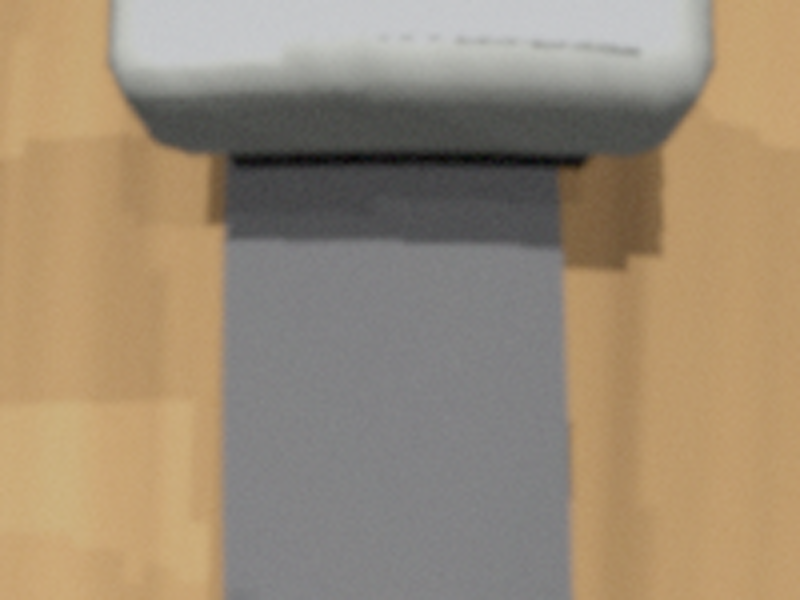

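```bash
python3 - <<'E'
from h import *
import pickle
U=lambda x,y:(180+(x+.5)/4-.5,(y+.5)/4-.5)
def ang(a,b,n):
    d=b-a;print(n,np.round(a,4),np.round(b,4),'ang %.2f'%np.degrees(np.arctan2(d[1],d[0])),'mid',np.round((a+b)/2,4))
f,s=pickle.load(open('w7.pkl','rb'));W=lambda x,y,z:wray(f,s,*U(x,y),z)
ang(W(229,88,.003),W(553,80,.003),'tip w7')
ang(W(225,590,.014),W(229,100,.004),'left side');ang(W(570,590,.014),W(554,100,.004),'right side')
f,s=pickle.load(open('w8.pkl','rb'))
ang(W(233,163,.011),W(585,166,.011),'foot bottom')
ang(W(228,165,.005),W(558,165,.005),'wedge at foot')
ang(W(185,155,.028),W(625,155,.028),'leg end lower')
ang(W(108,10,.044),W(110,50,.044),'leg left');ang(W(714,10,.044),W(714,50,.044),'leg right')
E
```

```text
tip w7 [0.5352 0.24   0.003 ] [0.5707 0.2419 0.003 ] ang 3.16 mid [0.5529 0.2409 0.003 ]
left side [0.538  0.1837 0.014 ] [0.5354 0.2382 0.004 ] ang 92.74 mid [0.5367 0.2109 0.009 ]
right side [0.573  0.1847 0.014 ] [0.5707 0.2392 0.004 ] ang 92.35 mid [0.5719 0.2119 0.009 ]
foot bottom [0.5364 0.2493 0.011 ] [0.5727 0.2502 0.011 ] ang 1.35 mid [0.5546 0.2497 0.011 ]
wedge at foot [0.5351 0.2507 0.005 ] [0.5705 0.2517 0.005 ] ang 1.62 mid [0.5528 0.2512 0.005 ]
leg end lower [0.5343 0.2456 0.028 ] [0.5741 0.2469 0.028 ] ang 1.82 mid [0.5542 0.2463 0.028 ]
leg left [0.5302 0.2544 0.044 ] [0.5306 0.2507 0.044 ] ang -83.67 mid [0.5304 0.2525 0.044 ]
leg right [0.5787 0.256  0.044 ] [0.5787 0.2523 0.044 ] ang -90.26 mid [0.5787 0.2542 0.044 ]
```

Request:
{"op": "play_rows", "data": {
  "slide": [
    [0,0,0.03],
    [-0.3,0,0],
    [-0.3,0,0],
    [0,0,0],
    [0,0,0]
  ],
  "yaw": [0.8,0,0,0,0],
  "grip": [1,1,1,1,1]
}}

```text
time: 12.35
tool_pos: [0.5577, 0.1514, 0.0144]
tool_rot: [0.505, -0.504, 0.495, -0.496]
contact_force: [-0.0, -1.9, 6.0]
gripper_width: 0.405
```

```bash
python3 - <<'E'
from h import *
st();f,s=wgrab('w9')
im=cv2.cvtColor(f['image'],cv2.COLOR_RGB2BGR)
cv2.imwrite('pics/w9z.png',cv2.resize(im[0:150,180:380],None,fx=4,fy=4,interpolation=cv2.INTER_CUBIC))
E
```

```text
t 12.35 p [0.5577 0.1514 0.0144] xyaw -88.99 F [-0.  -1.9  6. ] w 0.405 q [ 0.14  0.19  1.87 -0.    1.07  0.12] ty [ 0.002  0.    -1.   ]
```

View pics/w9z.png

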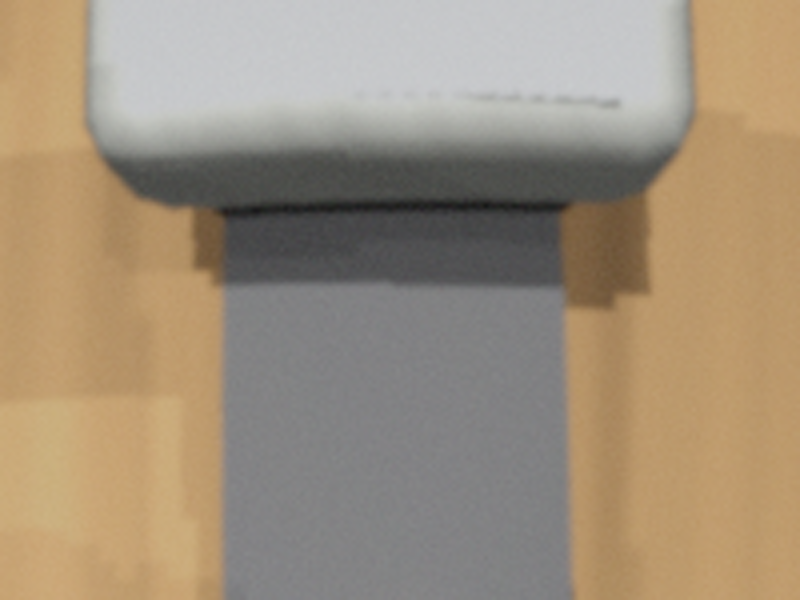

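Request:
{"op": "play_rows", "data": {
  "slide": [
    [-0.3,0,0],
    [-0.3,0,0],
    [0,0,0]
  ],
  "yaw": [0,0,0],
  "grip": [1,1,1]
}}

```text
time: 12.7
tool_pos: [0.5576, 0.1573, 0.0144]
tool_rot: [0.505, -0.504, 0.495, -0.496]
contact_force: [0.6, -3.3, 5.9]
gripper_width: 0.408
```

Request:
{"op": "play_rows", "data": {
  "slide": [
    [-0.2,0,0],
    [0,0,0]
  ],
  "yaw": [0,0],
  "grip": [1,1]
}}

```text
time: 12.9
tool_pos: [0.5576, 0.1592, 0.0144]
tool_rot: [0.505, -0.504, 0.495, -0.496]
contact_force: [0.5, -3.0, 6.2]
gripper_width: 0.407
```

Request:
{"op": "play_rows", "data": {
  "slide": [
    [-0.2,0,0],
    [0,0,0]
  ],
  "yaw": [0,0],
  "grip": [1,1]
}}

```text
time: 13.1
tool_pos: [0.5576, 0.1612, 0.0144]
tool_rot: [0.505, -0.504, 0.495, -0.496]
contact_force: [-0.4, -3.0, 5.1]
gripper_width: 0.406
```

Request:
{"op": "play_rows", "data": {
  "slide": [
    [-0.2,0,0],
    [0,0,0]
  ],
  "yaw": [0,0],
  "grip": [1,1]
}}

```text
time: 13.3
tool_pos: [0.5576, 0.1632, 0.0144]
tool_rot: [0.505, -0.504, 0.495, -0.496]
contact_force: [1.0, -3.8, 5.4]
gripper_width: 0.409
```

Request:
{"op": "play_rows", "data": {
  "slide": [
    [-0.2,0,0],
    [0,0,0]
  ],
  "yaw": [0,0],
  "grip": [1,1]
}}

```text
time: 13.5
tool_pos: [0.5576, 0.1651, 0.0144]
tool_rot: [0.505, -0.504, 0.495, -0.496]
contact_force: [0.5, -3.5, 5.1]
gripper_width: 0.406
```

Request:
{"op": "play_rows", "data": {
  "slide": [
    [-0.2,0,-0.02],
    [0,0,0]
  ],
  "yaw": [0,0],
  "grip": [1,1]
}}

```text
time: 13.7
tool_pos: [0.5573, 0.1672, 0.0144]
tool_rot: [0.505, -0.504, 0.495, -0.496]
contact_force: [-0.1, -3.6, 6.0]
gripper_width: 0.4
```

Request:
{"op": "play_rows", "data": {
  "slide": [
    [-0.2,0,0],
    [0,0,0]
  ],
  "yaw": [0,0],
  "grip": [1,1]
}}

```text
time: 13.9
tool_pos: [0.5573, 0.1692, 0.0144]
tool_rot: [0.505, -0.504, 0.495, -0.496]
contact_force: [-0.8, -3.4, 4.9]
gripper_width: 0.406
```

Request:
{"op": "play_rows", "data": {
  "slide": [
    [-0.2,0,0],
    [0,0,0]
  ],
  "yaw": [0,0],
  "grip": [1,1]
}}

```text
time: 14.1
tool_pos: [0.5572, 0.1712, 0.0144]
tool_rot: [0.505, -0.504, 0.495, -0.496]
contact_force: [0.4, -2.6, 6.6]
gripper_width: 0.405
```

```bash
python3 - <<'E'
from h import *
st();f,s=wgrab('w10')
im=cv2.cvtColor(f['image'],cv2.COLOR_RGB2BGR)
cv2.imwrite('pics/w10z.png',cv2.resize(im[0:150,180:380],None,fx=4,fy=4,interpolation=cv2.INTER_CUBIC))
E
```

```text
t 14.10 p [0.5572 0.1712 0.0144] xyaw -88.99 F [ 0.4 -2.6  6.6] w 0.405 q [ 0.17  0.2   1.86 -0.    1.08  0.15] ty [ 0.002 -0.    -1.   ]
```

View pics/w10z.png

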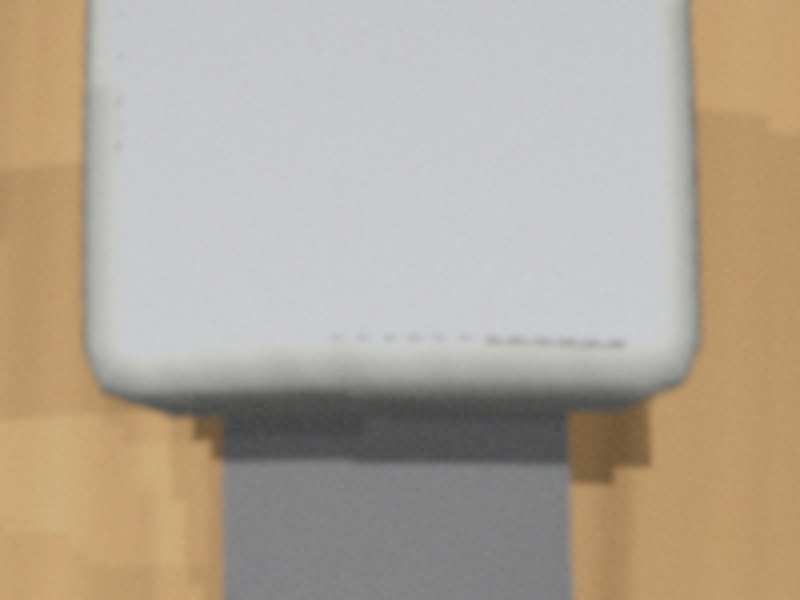

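Request:
{"op": "play_rows", "data": {
  "slide": [
    [-0.2,0,-0.02],
    [0,0,0]
  ],
  "yaw": [0,0],
  "grip": [1,1]
}}

```text
time: 14.35
tool_pos: [0.557, 0.1732, 0.0144]
tool_rot: [0.505, -0.504, 0.495, -0.496]
contact_force: [0.7, -2.4, 5.6]
gripper_width: 0.409
```

Request:
{"op": "play_rows", "data": {
  "slide": [
    [-0.2,0,0],
    [0,0,0]
  ],
  "yaw": [0,0],
  "grip": [1,1]
}}

```text
time: 14.55
tool_pos: [0.5569, 0.1751, 0.0144]
tool_rot: [0.505, -0.504, 0.495, -0.496]
contact_force: [-0.8, -2.5, 6.3]
gripper_width: 0.405
```

Request:
{"op": "play_rows", "data": {
  "slide": [
    [-0.2,0,0],
    [0,0,0]
  ],
  "yaw": [0,0],
  "grip": [1,1]
}}

```text
time: 14.75
tool_pos: [0.5569, 0.1771, 0.0144]
tool_rot: [0.505, -0.504, 0.495, -0.496]
contact_force: [-0.3, -4.2, 6.1]
gripper_width: 0.404
```

Request:
{"op": "play_rows", "data": {
  "slide": [
    [-0.2,0,0],
    [0,0,0]
  ],
  "yaw": [0,0],
  "grip": [1,1]
}}

```text
time: 14.95
tool_pos: [0.5569, 0.1792, 0.0144]
tool_rot: [0.505, -0.504, 0.495, -0.496]
contact_force: [-0.3, -3.5, 5.7]
gripper_width: 0.407
```

Request:
{"op": "play_rows", "data": {
  "slide": [
    [-0.2,0,-0.02],
    [0,0,0]
  ],
  "yaw": [0,0],
  "grip": [1,1]
}}

```text
time: 15.15
tool_pos: [0.5567, 0.1812, 0.0144]
tool_rot: [0.505, -0.504, 0.495, -0.496]
contact_force: [0.8, -2.7, 5.8]
gripper_width: 0.406
```

Request:
{"op": "play_rows", "data": {
  "slide": [
    [-0.2,0,0],
    [0,0,0]
  ],
  "yaw": [0,0],
  "grip": [1,1]
}}

```text
time: 15.35
tool_pos: [0.5566, 0.1832, 0.0144]
tool_rot: [0.505, -0.504, 0.495, -0.496]
contact_force: [0.2, -3.6, 6.2]
gripper_width: 0.405
```

Request:
{"op": "play_rows", "data": {
  "slide": [
    [-0.15,0,0],
    [0,0,0]
  ],
  "yaw": [0,0],
  "grip": [1,1]
}}

```text
time: 15.55
tool_pos: [0.5566, 0.1846, 0.0144]
tool_rot: [0.505, -0.504, 0.495, -0.496]
contact_force: [0.5, -3.3, 4.9]
gripper_width: 0.406
```

Request:
{"op": "play_rows", "data": {
  "slide": [
    [-0.15,0,0],
    [0,0,0]
  ],
  "yaw": [0,0],
  "grip": [1,1]
}}

```text
time: 15.75
tool_pos: [0.5565, 0.1861, 0.0144]
tool_rot: [0.505, -0.504, 0.495, -0.496]
contact_force: [-0.6, -3.0, 6.3]
gripper_width: 0.407
```

Request:
{"op": "play_rows", "data": {
  "slide": [
    [-0.15,0,0],
    [0,0,0]
  ],
  "yaw": [0,0],
  "grip": [1,1]
}}

```text
time: 15.95
tool_pos: [0.5565, 0.1876, 0.0144]
tool_rot: [0.505, -0.504, 0.495, -0.496]
contact_force: [-0.6, -3.5, 6.0]
gripper_width: 0.406
```

Request:
{"op": "play_rows", "data": {
  "slide": [
    [-0.15,0,0],
    [0,0,0]
  ],
  "yaw": [0,0],
  "grip": [1,1]
}}

```text
time: 16.15
tool_pos: [0.5565, 0.1891, 0.0144]
tool_rot: [0.505, -0.504, 0.495, -0.496]
contact_force: [0.5, -3.6, 6.7]
gripper_width: 0.405
```

Request:
{"op": "play_rows", "data": {
  "slide": [
    [-0.15,0,0],
    [0,0,0]
  ],
  "yaw": [0,0],
  "grip": [1,1]
}}

```text
time: 16.35
tool_pos: [0.5564, 0.1906, 0.0144]
tool_rot: [0.505, -0.504, 0.495, -0.496]
contact_force: [-1.5, -3.1, 6.2]
gripper_width: 0.406
```

Request:
{"op": "play_rows", "data": {
  "slide": [
    [-0.15,0,0],
    [0,0,0]
  ],
  "yaw": [0,0],
  "grip": [1,1]
}}

```text
time: 16.55
tool_pos: [0.5564, 0.1921, 0.0144]
tool_rot: [0.505, -0.504, 0.495, -0.496]
contact_force: [0.1, -4.2, 5.6]
gripper_width: 0.406
```

Request:
{"op": "play_rows", "data": {
  "slide": [
    [-0.15,0,0],
    [0,0,0]
  ],
  "yaw": [0,0],
  "grip": [1,1]
}}

```text
time: 16.75
tool_pos: [0.5563, 0.1935, 0.0144]
tool_rot: [0.505, -0.504, 0.495, -0.496]
contact_force: [0.3, -3.6, 5.6]
gripper_width: 0.404
```

Request:
{"op": "play_rows", "data": {
  "slide": [
    [-0.15,0,0],
    [0,0,0]
  ],
  "yaw": [0,0],
  "grip": [1,1]
}}

```text
time: 16.95
tool_pos: [0.5564, 0.1942, 0.0144]
tool_rot: [-0.504, 0.505, -0.494, 0.497]
contact_force: [-0.1, -6.4, 6.5]
gripper_width: 0.406
```

```bash
python3 - <<'E'
from h import *
st();f,s=wgrab('w11')
E
```

```text
t 16.95 p [0.5564 0.1942 0.0144] xyaw -88.97 F [-0.1 -6.4  6.5] w 0.406 q [ 0.21  0.22  1.85 -0.    1.08  0.19] ty [ 0.002 -0.002 -1.   ]
```

View pics/w11.png

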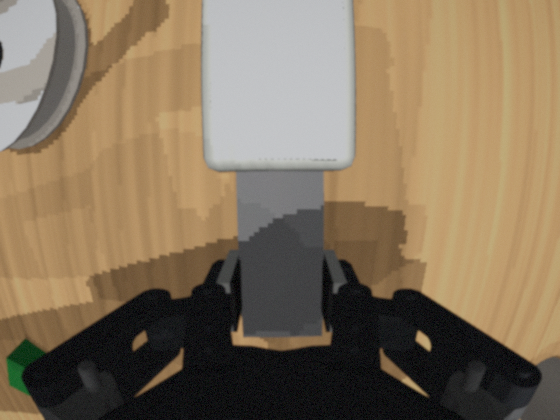

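Request:
{"op": "play_rows", "data": {
  "slide": [
    [-0.1,0,0],
    [0,0,0]
  ],
  "yaw": [0,0],
  "grip": [1,1]
}}

```text
time: 17.2
tool_pos: [0.5564, 0.1944, 0.0144]
tool_rot: [-0.504, 0.505, -0.494, 0.497]
contact_force: [0.1, -9.4, 7.5]
gripper_width: 0.407
```

Request:
{"op": "play_rows", "data": {
  "slide": [
    [-0.1,0,0],
    [0,0,0]
  ],
  "yaw": [0,0],
  "grip": [1,1]
}}

```text
time: 17.4
tool_pos: [0.5564, 0.1947, 0.0144]
tool_rot: [-0.504, 0.506, -0.494, 0.497]
contact_force: [0.6, -12.5, 8.5]
gripper_width: 0.405
```

Request:
{"op": "play_rows", "data": {
  "slide": [
    [-0.1,0,0],
    [0,0,0]
  ],
  "yaw": [0,0],
  "grip": [1,1]
}}

```text
time: 17.6
tool_pos: [0.5564, 0.195, 0.0144]
tool_rot: [-0.503, 0.506, -0.493, 0.497]
contact_force: [-0.0, -14.8, 8.7]
gripper_width: 0.405
```

Request:
{"op": "play_rows", "data": {
  "slide": [
    [-0.07,0,0],
    [0,0,0],
    [0,0,0]
  ],
  "yaw": [0,0,0],
  "grip": [1,1,1]
}}

```text
time: 17.9
tool_pos: [0.5564, 0.1951, 0.0144]
tool_rot: [-0.503, 0.506, -0.493, 0.498]
contact_force: [-0.7, -16.7, 8.9]
gripper_width: 0.406
```

```bash
python3 - <<'E'
from h import *
for i in range(3):
    st();f,s=wgrab('w12')
E
```

```text
t 17.90 p [0.5564 0.1951 0.0144] xyaw -88.95 F [ -0.7 -16.7   8.9] w 0.406 q [ 0.21  0.22  1.84 -0.01  1.08  0.2 ] ty [ 0.001 -0.008 -1.   ]
t 17.95 p [0.5564 0.1951 0.0144] xyaw -88.95 F [ -0.4 -16.9  10.6] w 0.407 q [ 0.21  0.22  1.84 -0.01  1.08  0.2 ] ty [ 0.001 -0.008 -1.   ]
t 18.00 p [0.5564 0.1951 0.0144] xyaw -88.95 F [  0.2 -16.7   8.7] w 0.406 q [ 0.21  0.22  1.84 -0.01  1.08  0.2 ] ty [ 0.001 -0.008 -1.   ]
```

Request:
{"op": "play_rows", "data": {
  "slide": [
    [0.2,-0.05,0],
    [0,0,0],
    [0,0,0],
    [0,0,0],
    [0,0,0],
    [0,0,0]
  ],
  "yaw": [0,0,0,0,0,0],
  "grip": [1,0,-0.3,-0.3,-0.3,-0.3]
}}

```text
time: 18.65
tool_pos: [0.5552, 0.1967, 0.0136]
tool_rot: [-0.504, 0.504, -0.496, 0.496]
contact_force: [-0.9, -0.7, 0.6]
gripper_width: 0.651
```

```bash
python3 - <<'E'
from h import *
st();f,s=wgrab('w13')
E
```

```text
t 18.65 p [0.5552 0.1967 0.0136] xyaw -89.02 F [-0.9 -0.7  0.6] w 0.651 q [0.21 0.22 1.85 0.   1.08 0.2 ] ty [-0.  0. -1.]
```

View pics/w13.png

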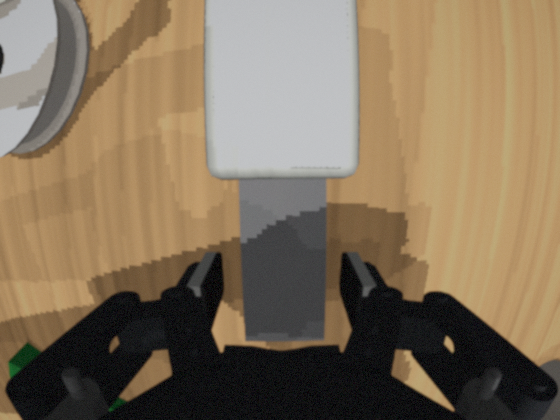

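Request:
{"op": "play_rows", "data": {
  "slide": [
    [0,-1,0],
    [0,-3,0],
    [0,-4,0],
    [0,0,0],
    [-3.3,0,0],
    [-3.3,0,-0.05],
    [0,0,0],
    [0,0,0],
    [0,0,0]
  ],
  "yaw": [0,0,0,0,0,0,0,0,0],
  "grip": [-0.3,-0.3,0.5,1,1,1,1,1,1]
}}

```text
time: 19.6
tool_pos: [0.5537, 0.2617, 0.0937]
tool_rot: [-0.504, 0.504, -0.496, 0.496]
contact_force: [0.2, 0.1, -0.8]
gripper_width: 0.002
```

```bash
python3 - <<'E'
from h import *
st();move([.5535,.263,.060]);f,s=wgrab('w14')
E
```

```text
t 19.60 p [0.5537 0.2617 0.0937] xyaw -89.06 F [ 0.2  0.1 -0.8] w 0.002 q [ 0.32  0.16  1.76 -0.    1.23  0.3 ] ty [-0. -0. -1.]
slide cm [-0.13  3.37 -0.02] yaw(about tool y, down) to add None
```

View pics/w14.png

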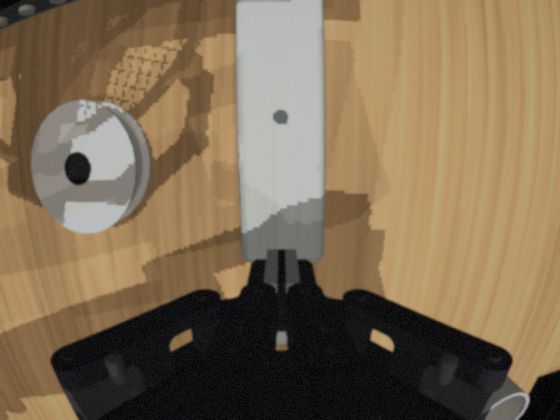

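Request:
{"op": "play_rows", "data": {
  "slide": [
    [-0.1,2,0],
    [0,1.2,0],
    [0,0,0],
    [0,0,0]
  ],
  "yaw": [0,0,0,0],
  "grip": [1,1,1,1]
}}

```text
time: 20.05
tool_pos: [0.5535, 0.2628, 0.0614]
tool_rot: [-0.504, 0.504, -0.496, 0.496]
contact_force: [0.6, -0.8, 0.2]
gripper_width: -0.004
```

Request:
{"op": "play_rows", "data": {
  "slide": [
    [0,0.2,0],
    [0,0,0],
    [0,0.2,0],
    [0,0,0]
  ],
  "yaw": [0,0,0,0],
  "grip": [1,1,1,1]
}}

```text
time: 20.45
tool_pos: [0.5537, 0.2634, 0.0578]
tool_rot: [0.504, -0.504, 0.496, -0.496]
contact_force: [-0.5, -0.5, 0.9]
gripper_width: 0.008
```

Request:
{"op": "play_rows", "data": {
  "slide": [
    [0,0.2,0],
    [0,0,0],
    [0,0,0]
  ],
  "yaw": [0,0,0],
  "grip": [1,1,1]
}}

```text
time: 20.75
tool_pos: [0.5541, 0.2635, 0.057]
tool_rot: [0.504, -0.504, 0.496, -0.496]
contact_force: [-2.7, -0.5, 6.1]
gripper_width: 0.004
```

Request:
{"op": "play_rows", "data": {
  "slide": [
    [0,0.2,0],
    [0,0,0],
    [0,0,0]
  ],
  "yaw": [0,0,0],
  "grip": [1,1,1]
}}

```text
time: 21.05
tool_pos: [0.5542, 0.2635, 0.0569]
tool_rot: [-0.504, 0.504, -0.496, 0.496]
contact_force: [-6.8, -3.5, 14.5]
gripper_width: -0.001
```

Request:
{"op": "play_rows", "data": {
  "slide": [
    [0.1,0,-0.2],
    [0,0,0],
    [0,0.15,-0.05],
    [0,0,0]
  ],
  "yaw": [0,0,0,0],
  "grip": [1,1,1,1]
}}

```text
time: 21.45
tool_pos: [0.554, 0.2635, 0.0569]
tool_rot: [0.506, -0.502, 0.495, -0.497]
contact_force: [-3.4, -0.5, 14.4]
gripper_width: 0.003
```

Request:
{"op": "play_rows", "data": {
  "slide": [
    [0,0.2,-0.1],
    [0,0,0],
    [0,0,0]
  ],
  "yaw": [0,0,0],
  "grip": [1,1,1]
}}

```text
time: 21.75
tool_pos: [0.554, 0.2635, 0.0568]
tool_rot: [0.507, -0.502, 0.494, -0.497]
contact_force: [-5.8, -2.8, 23.2]
gripper_width: 0.0
```

Request:
{"op": "play_rows", "data": {
  "slide": [
    [0,0.15,-0.1],
    [0,0,0],
    [0,0,0],
    [0,0,0],
    [0,0,0]
  ],
  "yaw": [0,0,0,0,0],
  "grip": [1,1,1,1,1]
}}

```text
time: 22.25
tool_pos: [0.554, 0.2635, 0.0567]
tool_rot: [0.507, -0.501, 0.494, -0.498]
contact_force: [-5.3, -3.6, 26.1]
gripper_width: 0.001
```

Request:
{"op": "play_rows", "data": {
  "slide": [
    [0,-0.4,0.2],
    [0,-0.5,0],
    [0,-2,0],
    [0,-4,0],
    [0,-4,0],
    [0,0,0],
    [0,0,0]
  ],
  "yaw": [0,0,0,0,0,0,0],
  "grip": [1,1,1,1,1,1,1]
}}

```text
time: 22.95
tool_pos: [0.5516, 0.2625, 0.1587]
tool_rot: [0.505, -0.504, 0.495, -0.496]
contact_force: [-0.2, -0.5, -0.5]
gripper_width: -0.003
```

Request:
{"op": "play_rows", "data": {
  "slide": [
    [4,-1,0],
    [4,-1,0],
    [4,-1,0],
    [4,-1,0],
    [4,-1,0],
    [0,0,0],
    [0,0,0]
  ],
  "yaw": [0,0,0,0,0,0,0],
  "grip": [1,1,1,1,1,1,1]
}}

```text
time: 23.65
tool_pos: [0.5537, 0.0618, 0.2058]
tool_rot: [-0.503, 0.504, -0.497, 0.495]
contact_force: [0.5, 0.7, -0.2]
gripper_width: -0.003
```

```bash
python3 - <<'E'
from h import *
import pickle
st();f,s=wgrab('w15')
t=cams.grab_frame('top');save('t15',t);pickle.dump(t,open('t15.pkl','wb'))
o=pickle.load(open('top0.pkl','rb'))
im=np.hstack([cv2.resize(cv2.cvtColor(x['image'],cv2.COLOR_RGB2BGR)[180:300,60:190],None,fx=3,fy=3,interpolation=cv2.INTER_CUBIC) for x in(o,t)]);cv2.imwrite('pics/t15z.png',im)
t=cams.grab_frame('side');save('s15',t)
E
```

```text
t 23.65 p [0.5537 0.0618 0.2058] xyaw -89.15 F [ 0.5  0.7 -0.2] w -0.003 q [-0.02 -0.08  1.81  0.    1.42 -0.04] ty [-0.003  0.001 -1.   ]
```

View pics/w15.png

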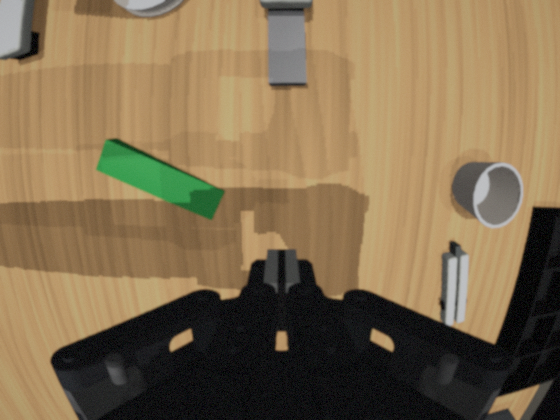

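View pics/t15z.png

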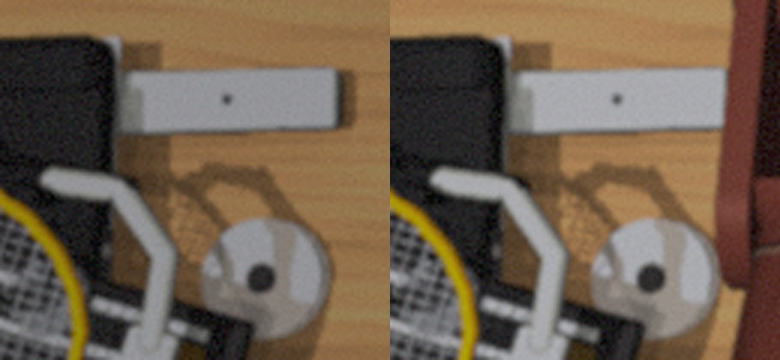

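View pics/t15.png

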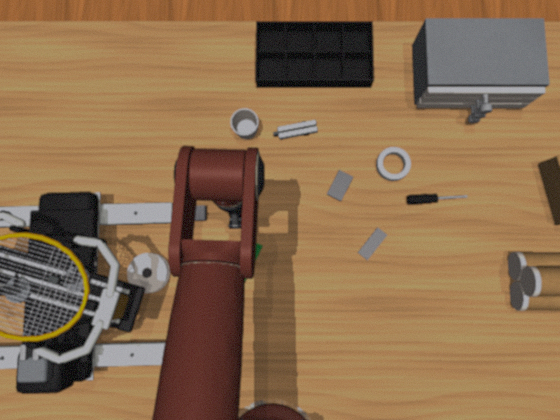

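```bash
python3 - <<'E'
from h import *
import pickle
for n,ps in(('w13',[(246,341),(325,341)]),('w15',[(270,85.5),(306.5,83.5)])):
    f,s=pickle.load(open(n+'.pkl','rb'));a=[wray(f,s,*p,.026) for p in ps];print(n,np.round(a,4))
f,s=pickle.load(open('w15.pkl','rb'));im=cv2.cvtColor(f['image'],cv2.COLOR_RGB2BGR)
cv2.imwrite('pics/w15z.png',cv2.resize(im[0:100,230:350],None,fx=6,fy=6,interpolation=cv2.INTER_CUBIC))
E
```

```text
w13 [[0.5396 0.1703 0.026 ]
 [0.5755 0.1707 0.026 ]]
w15 [[0.5411 0.167  0.026 ]
 [0.5754 0.1697 0.026 ]]
```

View pics/w15z.png

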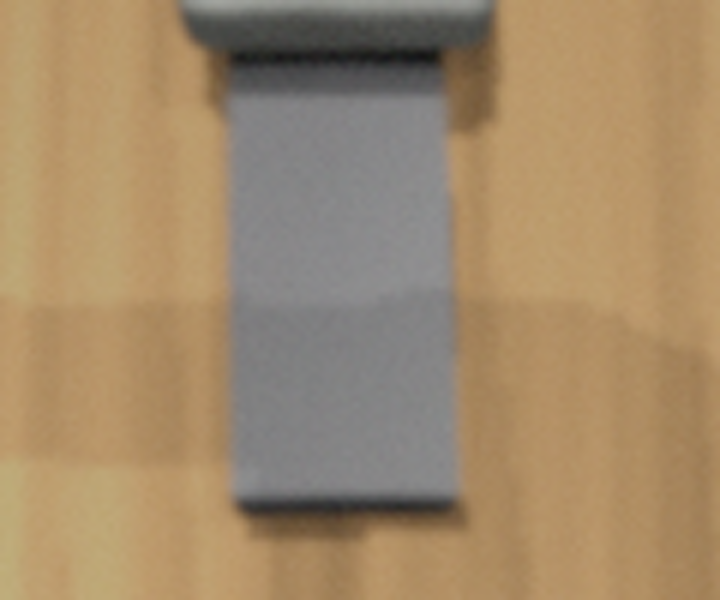

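```bash
python3 - <<'E'
from h import *
st();print(workorder.job_done())
E
```

```text
t 23.80 p [0.5538 0.0634 0.206 ] xyaw -88.96 F [ 0.8  0.5 -0.1] w -0.004 q [-0.02 -0.08  1.81  0.    1.42 -0.04] ty [-0.003  0.    -1.   ]
the job is handed in; nothing more can be done
None
```

I jammed the big grey wedge under the middle of the hanging foot, thin end first and square to the leg end, and handed the job in at 23.8 s. In the last wrist picture the wedge is still there and the robot is clear of it.

- **Jamming:** The wedge met the foot about 60 mm in. I stopped at a steady push of about 17 N, some of which was bench friction because the gripper also pressed down on the wedge at 6–9 N. Then I let go.
- **Press check:** I pressed the leg end down with the shut fingers to 26 N. It gave only about 0.3 mm from first contact, so it no longer rocks.
- **Wedge position:** After the press the wedge's thick end was where I had left it, to within my measuring error of 1–3 mm.
- **Rest of the bench:** In the last top view the machine and the objects not hidden by the arm look unmoved. The wrist view shows the cup, hand clamp and green wedge, and nothing looked disturbed.
- **Disagreements:** The top and wrist cameras differed by up to about 2 mm and 1°. I did the final alignment by comparing wedge and foot in the same wrist picture. The press also put up to about 8 N of sideways force on the leg end, but the machine showed no visible shift.

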